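Secure the toolbox lid: slide the latch home and spin its wing nut tight

ROBOT

A 6-joint arm with a two-finger parallel gripper is mounted at the origin on the work surface. World frame = base frame: x ahead of the robot, y to its left, z up, the work surface at z = 0. Lengths are in m, angles in degrees, forces in N, time in s.
With the tool pointing down it reaches from about 0.3 to 0.775 m from the base axis. Payload 14.6 kg.
Tool frame: the origin (TCP) lies midway between the tips of the shut fingers; the grasp point (between the pads) lies behind it (robot.grasp_offset is the z of the grasp point in the tool frame, in m); z points along the fingers, y is the line along which they close (so a half turn about z gives the same grasp; the last joint's range is limited). The gripper opens to 85 mm and grips with 20 to 120 N. Pads are 22 mm wide; open, the fingers measure 114 mm over their backs; the gripper's body (76 mm by 85 mm) begins 54 mm behind the grasp point. The pads swing forward as they close: fully open they stand 13 mm farther back than shut.
Start: joints at [-68.216, 17.183, 87.147, -0, 75.671, -3.816], TCP at [0.238, -0.496, 0.231] pointing down, gripper open.
Joint ranges: [-173.82, 173.82], [-45.26, 126.66], [13.44, 144.39], [-59.66, 239.66], [0, 175.72], [-146.38, 146.38]. Speed limits (degrees/s): [127.2, 127.2, 147.25, 180, 180, 180].

INTERFACE

Orientations are given as a 3x3 rotation matrix whose columns are the frame's x, y, z axes.
In Python, from plant import robot gives the robot as it stands. The module is installed in compiled form; this text tells all that it offers.
- The arm moves only by the tool step_arm, never from a script. Its argument "increments" is text: rows parted by semicolons, each of 5 numbers parted by spaces: the shift along the tool's x, y, z in mm, then the turn about the tool's z in degrees, then the opening, from 0 (shut) to 1 (fully open). A call has 1 to 10 rows; each row shifts and turns the commanded pose from where the row before left it, along the tool's axes as they then stand; what a row does not reach is not made up. A row lasts 1/12 s, in which the tool goes at most 41.7 mm and 7.16 degrees, less where a joint would pass 70% of its speed; a pose out of reach is approached as far as the arm can. A call is refused whole if a number of a shift passes 41.7 or a number of a turn 7.16, either way. A call with a gripper value outside its range is refused whole. The fingers move at their own pace and stop on an object; the grip force is fixed at half the most. Time passes only in rows, so rows that do not move let the fingers close. It gives the time, the measured TCP pose, the force, the opening and the grip force at its end, in the units of the state.
- robot.get_state(): the state, without advancing time (a new reading comes with each control period).
- robot.read_camera(name): name is "scene" or "top" or "wrist"; returns a dict with "frame" (384x512x3 uint8, red, green, blue), "range_z" (384x512 float32, m along the optical axis (not along the pixel's ray), 0 where there is no reading), "fx", "fy", "cx", "cy" (pixels), "k1" (the pictures are not rectified: a ray, as slopes to the right and down, at radius r is drawn at 1 + k1 r^2 times it, then the intrinsics apply), "R" (3x3) and "t" (3): a world point X has camera coordinates R X + t; the wrist camera has in their place "mount" (4x4, takes a point from camera to tool coordinates, whose origin is the TCP and whose axes are the flange's). Camera axes: x right, y down, z forward; pixel columns grow to the right and rows downward; lengths in m; the calibration is good to about 2 mm. A picture is of the moment at which its call begins: read the wrist's pose just before it.
- robot.finish_job(): hands the job in; it is judged then, once.
Trained networks look in a picture, given as the dict that the camera call returned (one of the last four; its "shot" number tells which), for a name from the list of things; names that differ only in an ending like _2 or _b are one class to them, and where a whole thing is asked for, a point or a joint stands for the part that bears it (a point fixed in the world has none). Each returns a list of dicts, best first, with "confidence" (0 to 1); they miss things now and then, are a little off and sometimes report something else, mostly with a low value. They report only what shows in the picture. A call takes as long as a camera call.
- robot.search_frame(picture, thing): "at" ([column, row] in pixels, amid what is visible of it).
- robot.spot_point(picture, thing): "at" ([column, row] in pixels: a listed point, or the origin of a listed thing).
The state is a dict: "time_s": time; "joints": joint angles; "qd": joint speeds; "joint_torque": joint torques, N m; "tool_pos": TCP position; "tool_rot": TCP orientation; "force": force on the tool from outside, world axes, zero at the start; "ft_torque": the same for the moment, N m; "opening": opening from 0.0 (shut) to 1.0 (fully open); "grasp_force": force on a finger pad.
Only numpy, scipy, OpenCV 4.12 (cv2) and the standard library are available. Lean on these libraries where they do the work, as an engineer would, in place of code of your own. Each camera call takes 0.05 s, during which the arm holds its last target. There are 200 camera calls.

TASK

The green toolbox's lid is shut but not secured. With the fingertips, push the sliding latch by its orange tab until its tongue is fully home under the keeper, then turn the loose wing nut clockwise (seen from above) with repeated fingertip strokes on its wings until it stops tight, its red-tipped wing pointing at the keeper. Push gently and do not pinch or lift anything: the lid stays shut, and the pepper mill, cups and stopper stay where they stand.

Things in the scene. Friction and masses are not known exactly. Their poses are not given: they have to be found in the camera images.
- toolbox: Compact green plastic toolbox, fixed firmly to the worktop: 160 mm (own x) by 260 mm (own y), lid top 110 mm above its origin, the centre of its underside. Own x points from the latch side (turned away from the robot) to the hinge side (towards the robot), y along its length, z up. In this frame the wing nut's axis is at x = -35, y = 10 mm and the latch runs along y at x = -35 mm, both on the lid.
- handle (a point): Centre of the grey carry handle's bar on the lid: a fixed bar along toolbox y at toolbox x = -6 to 12 mm, 141 to 155 mm above the worktop, on end posts at y = -108 and 108 mm. It stands over the +x edge of the nut's sweep: wings pass below it, but a finger at wing height cannot go all round the nut, only along its -x side and both ends. Do not lift.
- lid (a joint): Lid hinge, along the box's +x edge, rad: 0 is shut, grows as the other edge rises. Held shut by its own weight (0.6 kg) only; it carries the handle, the latch and the nut.
- latch (a joint): Sliding latch, m: 0 is fully open, 0.030 is fully home against its stop; it slides along the toolbox's +y, against about 1.5 N of friction, and stays where left. A 5 mm thick slotted steel plate, 36 mm wide, lying on the lid and running below the wing nut; when home its tongue is under the keeper.
- tab (a point): Centre of the upper edge of the latch's orange upright tab, which is 32 mm wide (toolbox x), 6 mm thick (toolbox y) and stands 28 mm above the lid top. Push it on its -y face, towards toolbox +y. In the toolbox frame it lies at x = -35 mm, y = -85 mm plus the joint value.
- keeper (a point): Top of the steel keeper, a bridge 44 mm wide fixed to the toolbox's +y end at x = -35, y = 148 mm, 126 mm above the worktop; the latch's tongue slides under it.
- nut (a joint): Wing nut's turn, rad, growing clockwise seen from above (tightening): 0 fully slack, 6.283 the hard stop (tight); 0.3 to 2.7 at the start. It turns on a fixed upright axis without rising or sinking, with light friction (0.025 N m), and stays where left. At 6.283 (and at 0) the red-tipped wing points along toolbox +y, to the keeper; the black wing is opposite.
- hub (a point): On the wing nut's axis, at the top of its hub (138 mm above the worktop). Black hub 20 mm across; two straight, opposite, upright wings, each reaching 36 mm from the axis, 6 mm thick, from 9 mm to 27 mm above the lid top (inner 26 mm of each wing only up to 24 mm). A 4 mm radius steel stud stands in the hub, 6 mm higher than it.
- red_tip (a point): Middle of the outer end of the wing with the red end, 36 mm from the nut's axis and 128 mm above the worktop.
- mill: Stainless pepper mill, loose, 54 mm across, 140 mm tall, upright; origin under its centre. Leave alone.
- cup_a: White porcelain espresso cup with a handle, loose, 62 mm across, 55 mm tall; origin under its centre. Leave alone.
- cup_b: White porcelain espresso cup, like the other; leave alone.
- stopper: Glass carafe stopper, loose, 48 mm across, 62 mm tall, upright; origin under its centre. Leave alone.

How it is judged:
By the outcome, as a careful person would: the job done as asked, in the order asked, and still so for the second after the job is handed in, with the robot touching nothing.
It also fails if it takes over 56 s, if anything falls off the work surface, if the arm or the gripper's body presses on something with over 40 N, if the wrist force passes 120 N, or if a joint passes its speed limit or range.

## Working session

There is one attempt and no reset: what is moved stays moved. The work goes in short steps, Python scripts to look and compute and a tool call to move; the robot and the scene stay as the last step left them, time stands still between calls to the robot, and variables do not carry over. Pictures are saved under pics/ and viewed, at most 10 in all, crops included, and the job is handed in when it is done.

Besides the shell and the picture viewer there is one more tool, called as a command line: name --argument value ..., lists and objects as JSON in quotes. step_arm: Moves the arm, as the interface text tells. Its arguments: {"type":"object","properties":{"increments":{"type":"string"}},"required":["increments"]}

```bash
mkdir -p pics; cat > h.py <<'E'
import numpy as np, cv2
from plant import robot
def world(p,uv,z=None):
    u,v=uv; xd=np.array([(u-p["cx"])/p["fx"],(v-p["cy"])/p["fy"]]); s=xd.copy()
    for _ in range(20): s=xd/(1+p["k1"]*(s@s))
    d=np.array([s[0],s[1],1.0])
    if "R" in p: R=np.array(p["R"]).T; o=-R@np.array(p["t"])
    else:
        M=np.array(p["mount"]); st=p["st"]; A=np.array(st["tool_rot"]); R=A@M[:3,:3]; o=A@M[:3,3]+np.array(st["tool_pos"])
    d=R@d
    if z is None:
        r=p["range_z"][int(round(v)),int(round(u))]; return o+d*r
    return o+d*(z-o[2])/d[2]
def cam(n):
    st=robot.get_state(); p=robot.read_camera(n); p["st"]=st; return p
def save(p,f,box=None,s=1):
    im=p["frame"][...,::-1]
    if box: im=im[box[1]:box[3],box[0]:box[2]]
    cv2.imwrite("pics/"+f,cv2.resize(im,None,fx=s,fy=s,interpolation=2))
E
python3 - <<'E'
from h import *
np.set_printoptions(precision=4,suppress=True)
s=robot.get_state(); print(s["tool_rot"],s["tool_pos"],s["time_s"],robot.grasp_offset)
Z=dict(tab=.138,keeper=.126,hub=.138,red_tip=.128,handle=.155,toolbox=0,mill=0,cup_a=0,stopper=0)
ims=[]
for n in("top","scene"):
    p=cam(n); ims.append(p["frame"][...,::-1])
    for k,z in Z.items():
        for d in robot.spot_point(p,k)[:2]: print(n,k,np.round(d["at"],1),round(d["confidence"],2),world(p,d["at"],z), world(p,d["at"]))
cv2.imwrite("pics/a.png",cv2.resize(np.vstack(ims),None,fx=.78,fy=.78))
E
```

```text
[[ 0.9019  0.432  -0.0004]
 [ 0.432  -0.9019  0.0011]
 [ 0.0001 -0.0012 -1.    ]] [ 0.2375 -0.4958  0.2307] 0.0 -0.0187
top keeper [329.4 210.5] 0.64 [ 0.5622 -0.1399  0.126 ] [ 0.5622 -0.1398  0.1267]
top hub [271.7 202.1] 0.51 [ 0.5795 -0.0041  0.138 ] [ 0.5794 -0.004   0.1429]
top red_tip [262.7 211.3] 0.64 [0.558  0.0166 0.128 ] [0.5579 0.0165 0.1357]
top handle [266.5 216.8] 0.75 [0.5454 0.0075 0.155 ] [0.5454 0.0075 0.1527]
top toolbox [264.7 216.7] 0.97 [0.5449 0.0122 0.    ] [0.5455 0.0116 0.152 ]
top mill [354.1 194.8] 0.95 [ 0.6064 -0.2247  0.    ] [ 0.6027 -0.2092  0.073 ]
top cup_a [191.8 169.9] 0.96 [0.667  0.2096 0.    ] [0.6665 0.2088 0.0045]
top cup_a [249.7 154.4] 0.65 [0.7106 0.0548 0.    ] [0.7092 0.0544 0.0097]
top stopper [299.3 159.8] 0.56 [ 0.6979 -0.0779  0.    ] [ 0.6929 -0.075   0.0368]
scene keeper [207.7 161.2] 0.7 [ 0.5564 -0.1406  0.126 ] [ 0.5559 -0.1411  0.1252]
scene hub [242.2 185.5] 0.73 [ 0.5849 -0.0118  0.138 ] [ 0.5853 -0.0116  0.1386]
scene red_tip [259.  184.1] 0.73 [0.552  0.0181 0.128 ] [0.557  0.0211 0.1354]
scene red_tip [272.8 203. ] 0.65 [0.5849 0.0785 0.128 ] [0.5756 0.0735 0.1132]
scene toolbox [255.3 210.5] 0.68 [0.5521 0.0065 0.    ] [0.6166 0.0468 0.1101]
scene mill [178.7 192.6] 0.94 [ 0.6151 -0.2153  0.    ] [ 0.6261 -0.2033  0.0208]
scene cup_a [231.  264.9] 0.93 [0.7305 0.043  0.    ] [0.7502 0.0587 0.0473]
scene cup_a [301.8 280.7] 0.84 [0.6739 0.2202 0.    ] [0.699  0.2289 0.0534]
scene stopper [196.  237.1] 0.82 [ 0.7103 -0.0837  0.    ] [ 0.72   -0.0736  0.0224]
```

View pics/a.png

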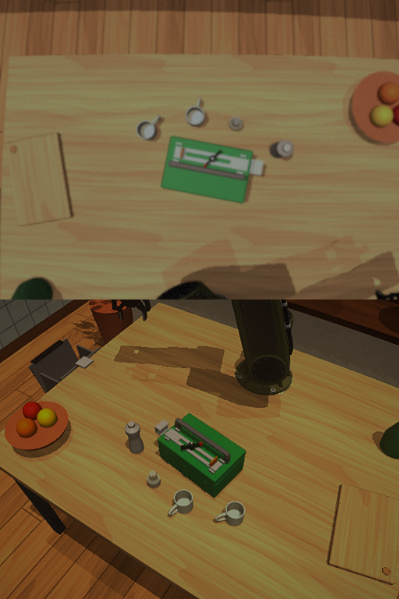

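step_arm --increments "30 -18 -8 0 0;30 -18 -8 0 0;30 -18 -8 0 0;30 -18 -8 0 0;30 -18 -8 0 0;30 -18 -8 0 0;30 -18 -8 0 0;30 -18 -8 0 0;30 -18 -8 0 0;30 -18 -8 0 0"

```text
time_s: 1.83
tool_pos: [0.431, -0.2024, 0.3119]
tool_rot: [[0.902, 0.432, 0.0], [0.432, -0.902, -0.0], [0.0, 0.0, -1.0]]
force: [0.1, -1.3, -0.5]
opening: -0.003
grasp_force: 0.0
```

```bash
python3 -c "
from h import *
p=cam('wrist');print(np.round(p['mount'],3),p['fx'])"
```

```text
[[-0.    -0.948 -0.317  0.08 ]
 [ 1.     0.    -0.     0.   ]
 [ 0.    -0.317  0.948 -0.141]
 [ 0.     0.     0.     1.   ]] 325.32796266319724
```

step_arm --increments "30 -19 0 0 0;30 -19 0 0 0;30 -19 0 0 0;30 -19 0 0 0;30 -19 0 0 0;30 -19 0 6.6 0;20 -25 0 6.6 0;0 0 0 6.6 0;0 0 0 6.6 0;0 0 0 6.6 0"

```text
time_s: 2.72
tool_pos: [0.5544, 0.0073, 0.3111]
tool_rot: [[0.991, -0.133, -0.0], [-0.133, -0.991, 0.0], [-0.0, 0.0, -1.0]]
force: [-1.1, -0.3, 1.2]
opening: -0.003
grasp_force: 0.0
```

```bash
python3 - <<'E'
from h import *
np.set_printoptions(precision=4,suppress=True)
Z=dict(tab=.138,keeper=.126,hub=.138,red_tip=.128,handle=.155)
p=cam("wrist"); print(p["st"]["tool_pos"],p["st"]["tool_rot"])
for k,z in Z.items():
    for d in robot.spot_point(p,k)[:2]: print(k,np.round(d["at"],1),round(d["confidence"],2),world(p,d["at"],z), world(p,d["at"]))
save(p,"b.png",s=1.5)
E
```

```text
[0.5544 0.0073 0.3111] [[ 0.9911 -0.1333 -0.0004]
 [-0.1333 -0.9911  0.    ]
 [-0.0004  0.     -1.    ]]
tab [431.   75.7] 0.72 [ 0.6201 -0.1629  0.138 ] [ 0.6161 -0.207   0.0509]
tab [168.9 139.5] 0.59 [0.595  0.0855 0.138 ] [0.5948 0.086  0.1362]
keeper [399.2 146.6] 0.77 [ 0.5556 -0.1396  0.126 ] [ 0.555  -0.1407  0.1234]
keeper [264.9 143.3] 0.22 [ 0.5769 -0.0058  0.126 ] [ 0.5799 -0.0057  0.1432]
hub [266.5 142.5] 0.96 [ 0.5796 -0.0074  0.138 ] [ 0.5802 -0.0074  0.1414]
red_tip [238.9 170.6] 0.86 [0.5529 0.0241 0.128 ] [0.5475 0.026  0.1062]
handle [251.5 185.5] 0.66 [0.5436 0.012  0.155 ] [0.543  0.0121 0.1531]
handle [306.   18.4] 0.47 [ 0.679  -0.0516  0.155 ] [ 0.6968 -0.0704  0.0374]
```

View pics/b.png

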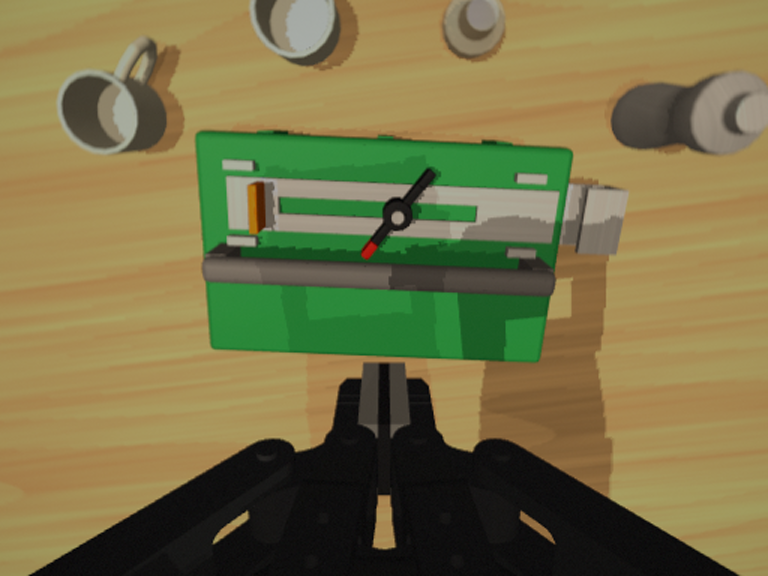

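step_arm --increments "0 0 0 2.4 0;9 -38 0 0 0;9 -38 0 0 0;9 -39 0 0 0;0 0 35 0 0;0 0 35 0 0;0 0 35 0 0;0 0 35 0 0;0 0 20 0 0;0 0 0 0 0"

```text
time_s: 3.85
tool_pos: [0.5985, 0.115, 0.1465]
tool_rot: [[0.986, -0.168, -0.008], [-0.168, -0.986, -0.001], [-0.007, 0.002, -1.0]]
force: [-0.3, 0.0, -0.0]
opening: 0.0
grasp_force: 0.0
```

```bash
python3 - <<'E'
from h import *
np.set_printoptions(precision=4,suppress=True)
p=cam("wrist"); print(p["st"]["tool_pos"],p["st"]["tool_rot"],p["st"]["force"])
for k,z in dict(tab=.138,hub=.138,red_tip=.128).items():
    for d in robot.spot_point(p,k)[:2]: print(k,np.round(d["at"],1),round(d["confidence"],2),world(p,d["at"],z), world(p,d["at"]))
save(p,"c.png",s=1.5)
E
```

```text
[0.5985 0.115  0.1465] [[ 0.9857 -0.1683 -0.0076]
 [-0.1684 -0.9857 -0.001 ]
 [-0.0073  0.0022 -1.    ]] [-0.2913  0.0126 -0.0265]
tab [310.3 245.9] 0.91 [0.5958 0.0863 0.138 ] [0.5952 0.0862 0.1369]
hub [490.4 245.3] 0.91 [ 0.5805 -0.0047  0.138 ] [ 0.5812 -0.0039  0.1391]
hub [127.7 113.8] 0.43 [0.6751 0.1589 0.138 ] [0.6715 0.2122 0.002 ]
red_tip [426.  282.1] 0.9 [0.5561 0.023  0.128 ] [0.54   0.0129 0.1073]
```

View pics/c.png

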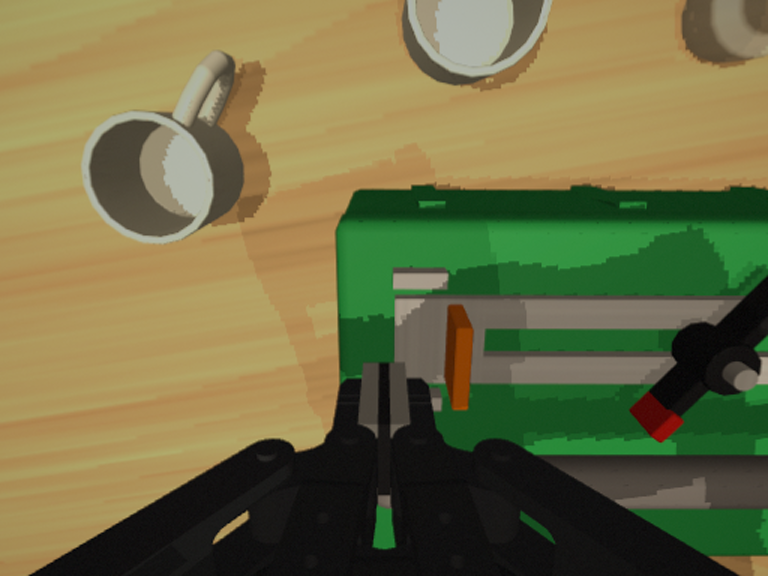

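step_arm --increments "0 0 12 0 0;0 0 13 0 0;0 6 0 0 0;0 3 0 0 0;0 3 0 0 0;0 3 0 0 0;0 3 0 0 0;0 3 0 0 0;0 3 0 0 0;0 3 0 0 0"

```text
time_s: 4.88
tool_pos: [0.596, 0.0885, 0.1268]
tool_rot: [[0.985, -0.17, 0.001], [-0.17, -0.985, 0.0], [0.001, -0.0, -1.0]]
force: [0.7, 2.0, 2.3]
opening: -0.001
grasp_force: 1.2
```

step_arm --increments "0 3 0 0 0;0 3 0 0 0;0 3 0 0 0;0 2 0 0 0;0 2 0 0 0;0 0 0 0 0"

```text
time_s: 5.38
tool_pos: [0.5935, 0.0756, 0.1261]
tool_rot: [[0.985, -0.17, -0.0], [-0.17, -0.985, -0.0], [-0.0, 0.0, -1.0]]
force: [-0.0, -0.1, 0.6]
opening: -0.001
grasp_force: 0.0
```

```bash
python3 - <<'E'
from h import *
np.set_printoptions(precision=4,suppress=True)
p=cam("wrist"); print(p["st"]["tool_pos"],p["st"]["force"])
for k,z in dict(tab=.138,hub=.138,keeper=.126).items():
    for d in robot.spot_point(p,k)[:1]: print(k,np.round(d["at"],1),round(d["confidence"],2),world(p,d["at"],z), world(p,d["at"]))
E
```

```text
[0.5935 0.0756 0.1261] [-0.0378 -0.0875  0.5704]
tab [290.8 271.2] 0.66 [0.5908 0.0591 0.138 ] [0.589  0.059  0.1352]
hub [433.4 271. ] 0.96 [ 0.5798 -0.0048  0.138 ] [ 0.5821 -0.0031  0.1412]
```

step_arm --increments "0 1 0 0 0;0 1 0 0 0;0 1 0 0 0;0 1 0 0 0;0 0 0 0 0"

```text
time_s: 6.0
tool_pos: [0.5932, 0.0746, 0.1264]
tool_rot: [[0.986, -0.169, 0.001], [-0.169, -0.986, 0.004], [0.001, -0.004, -1.0]]
force: [4.5, 18.4, -2.8]
opening: -0.003
grasp_force: 9.6
```

step_arm --increments "0 -10 0 0 0;12 0 -26 0 0;25 0 0 0 0;0 27 0 0 0;0 27 0 0 0;0 28 0 0 0;0 0 0 0 0;0 0 14 0 0;0 0 14 0 0;0 0 0 0 0"

```text
time_s: 6.83
tool_pos: [0.6161, -0.0049, 0.1217]
tool_rot: [[0.985, -0.17, -0.004], [-0.17, -0.985, 0.0], [-0.004, 0.001, -1.0]]
force: [0.9, 0.7, -0.9]
opening: -0.0
grasp_force: 0.0
```

```bash
cat > look.py <<'E'
import sys
from h import *
np.set_printoptions(precision=4,suppress=True)
p=cam("wrist"); st=p["st"]; print(st["tool_pos"],st["force"])
bx=np.array([-.985,.17]);by=np.array([-.17,-.985]);H=np.array([.5798,-.006])
f=lambda w:1000*np.array([bx@(w[:2]-H),by@(w[:2]-H)])
print("tcp rel hub",f(np.array(st["tool_pos"])))
for k,z in dict(tab=.138,hub=.138,red_tip=.128,keeper=.126).items():
    for d in robot.spot_point(p,k)[:1]:
        r=f(world(p,d["at"],z)); print(k,np.round(d["at"]),round(d["confidence"],2),r,np.degrees(np.arctan2(r[1],r[0])))
if len(sys.argv)>1: save(p,sys.argv[1],s=1.5)
E
python3 look.py d.png
```

```text
[ 0.6161 -0.0049  0.1217] [ 0.9211  0.6509 -0.8911]
tcp rel hub [-35.5287  -7.2303]
hub [270. 340.] 0.71 [-0.8555  0.3796] 156.07382969090304
```

View pics/d.png

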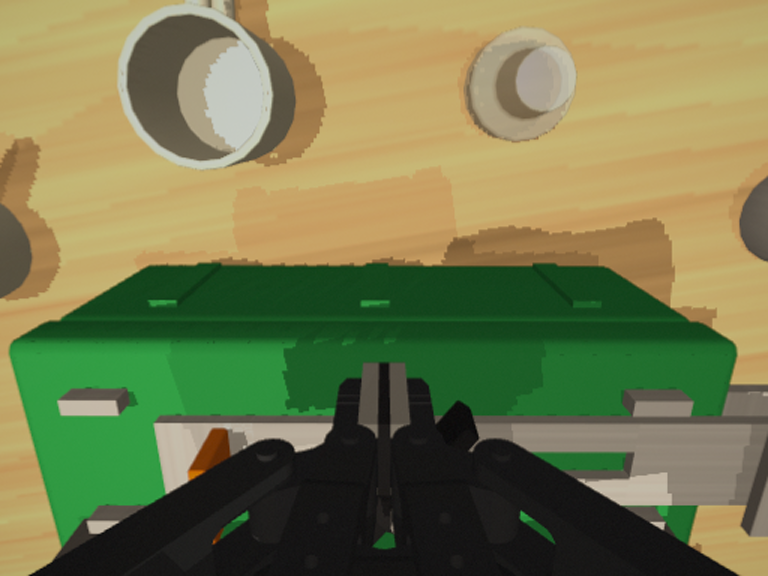

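step_arm --increments "-1.5 6 0 0 0;-2.5 5 0 0 0;-3 4.5 0 0 0;-3 5.5 0 0 0;-3 6 0 0 0;-4 5 0 0 0"

```text
time_s: 7.58
tool_pos: [0.5946, -0.0346, 0.1244]
tool_rot: [[0.985, -0.171, 0.0], [-0.171, -0.985, -0.0], [0.0, -0.0, -1.0]]
force: [1.0, 1.5, 0.2]
opening: 0.001
grasp_force: 0.4
```

step_arm --increments "-5 3 0 0 0;-5.5 1 0 0 0;-5 0 0 0 0;-3 0 0 0 0;0 0 0 0 0"

```text
time_s: 8.0
tool_pos: [0.5755, -0.0344, 0.1244]
tool_rot: [[0.985, -0.17, -0.0], [-0.17, -0.985, -0.0], [-0.0, 0.0, -1.0]]
force: [0.3, -0.8, -0.2]
opening: -0.004
grasp_force: 0.0
```

```bash
python3 look.py e.png
```

```text
[ 0.5755 -0.0344  0.1244] [ 0.2533 -0.7998 -0.1938]
tcp rel hub [-0.585  28.6669]
tab [ 50. 278.] 0.96 [  1.7317 -63.1893] -88.43023343454945
hub [190. 275.] 0.68 [ 0.1047 -0.0432] -22.400727022867446
red_tip [123. 229.] 0.89 [-17.7015 -31.7026] -119.17724433851973
keeper [474. 259.] 0.98 [ -1.2303 134.8184] 90.52284010072431
```

View pics/e.png

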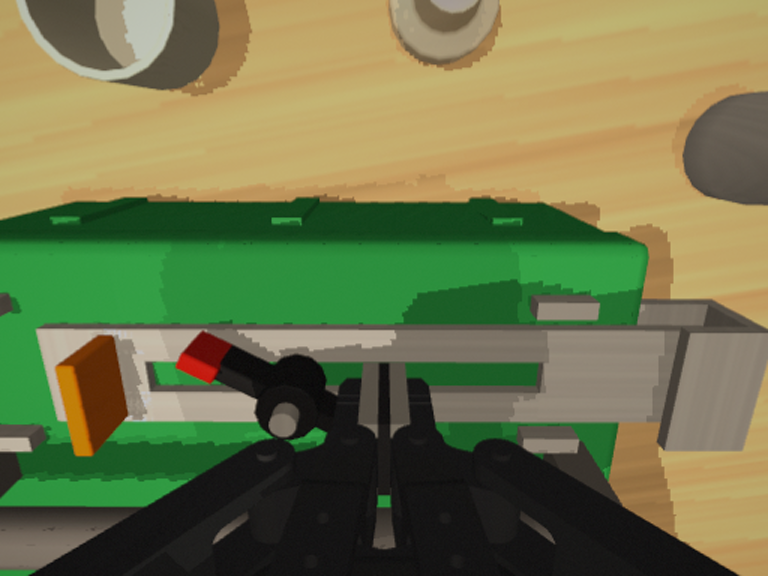

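step_arm --increments "3 1 0 0 0;0 0 -34 0 0;-5 -20 0 0 0;-6 -39 0 0 0;0 0 0 0 0;0 0 17 0 0;0 0 17 0 0;0 0 0 0 0"

```text
time_s: 8.92
tool_pos: [0.5768, 0.0241, 0.1212]
tool_rot: [[0.985, -0.17, -0.005], [-0.17, -0.985, 0.0], [-0.005, 0.001, -1.0]]
force: [-0.3, 0.7, -1.1]
opening: -0.004
grasp_force: 0.0
```

```bash
python3 look.py f.png
```

```text
[0.5768 0.0241 0.1212] [-0.3265  0.7153 -1.1219]
tcp rel hub [  8.0266 -29.1352]
tab [175. 263.] 0.82 [  0.7731 -63.3492] -89.3008218190279
hub [323. 262.] 0.65 [0.2714 0.5779] 64.8447755499997
red_tip [246. 217.] 0.92 [-16.7292 -32.4971] -117.23903328933852
```

View pics/f.png

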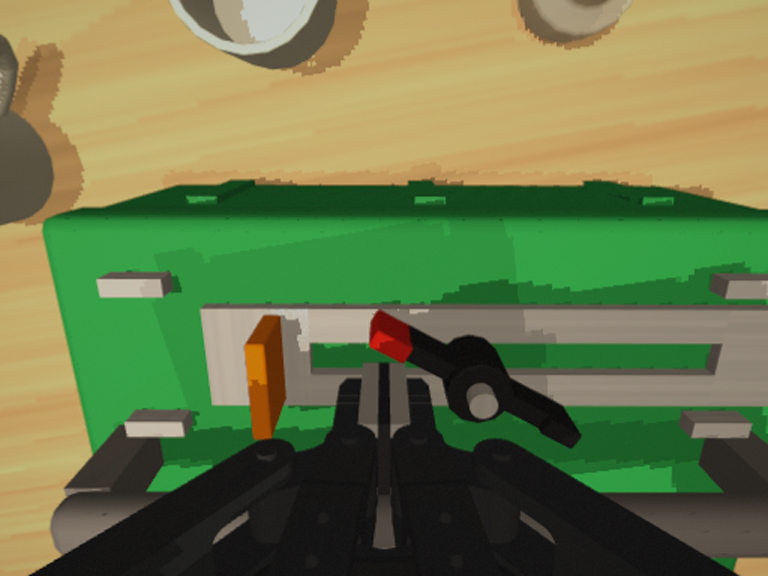

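step_arm --increments "7 -1 0 0 0;6 0 0 0 0;5 1.5 0 0 0;4 2 0 0 0;5 2.5 0 0 0;5 3 0 0 0;4 4 0 0 0;3 6 0 0 0;1 6 0 0 0;-1 6 0 0 0"

```text
time_s: 10.0
tool_pos: [0.6116, -0.013, 0.1242]
tool_rot: [[0.985, -0.17, 0.0], [-0.17, -0.985, 0.0], [0.0, -0.0, -1.0]]
force: [1.0, 1.7, -0.1]
opening: 0.002
grasp_force: 0.5
```

```bash
python3 look.py
```

```text
[ 0.6116 -0.013   0.1242] [ 1.0149  1.681  -0.0627]
tcp rel hub [-32.4801   1.5359]
tab [118. 334.] 0.9 [  0.8335 -63.9652] -89.25340848548664
hub [253. 331.] 0.76 [-0.7006  1.0648] 123.3452508083723
red_tip [294. 269.] 0.74 [-28.6071  20.9368] 143.8005616387894
```

Red wing at ~144°, still in contact. Continue the arc.

step_arm --increments "-2.5 6 0 0 0;-3 5 0 0 0;-3 6 0 0 0;-3 6 0 0 0;-3 2 0 0 0;0 0 0 0 0"

```text
time_s: 10.75
tool_pos: [0.5922, -0.0351, 0.1244]
tool_rot: [[0.985, -0.171, -0.0], [-0.171, -0.985, -0.0], [-0.0, 0.0, -1.0]]
force: [0.8, -0.5, -0.3]
opening: 0.0
grasp_force: 0.0
```

```bash
python3 look.py
```

```text
[ 0.5922 -0.0351  0.1244] [ 0.817  -0.5444 -0.2821]
tcp rel hub [-17.1824  26.6019]
tab [ 62. 306.] 0.83 [  0.4599 -62.8993] -89.58103822533863
hub [200. 306.] 0.81 [0.1733 1.6948] 84.16260764410607
keeper [473. 290.] 0.86 [  0.0433 136.1806] 89.98178930279593
```

step_arm --increments "-1.5 0 0 0 0;-1.5 0 0 0 0;-1 0 0 0 0;-1 0 0 0 0;0 0 0 0 0"

```text
time_s: 11.42
tool_pos: [0.5881, -0.0337, 0.1243]
tool_rot: [[0.985, -0.17, 0.001], [-0.17, -0.985, -0.0], [0.001, -0.0, -1.0]]
force: [3.0, 0.3, -2.9]
opening: 0.002
grasp_force: 1.9
```

step_arm --increments "-1 0 0 0 0;-1 0 0 0 0;0 0 0 0 0"

```text
time_s: 11.67
tool_pos: [0.5875, -0.0335, 0.1252]
tool_rot: [[0.985, -0.17, 0.005], [-0.17, -0.985, -0.001], [0.005, -0.0, -1.0]]
force: [11.9, -2.0, -2.0]
opening: 0.001
grasp_force: 6.2
```

step_arm --increments "5 0 0 0 0;6 0 0 0 0;3 0 -30 0 0;0 0 -40 0 0;-10 -20 -40 0 0;-10 -20 -40 0 0;0 0 0 0 0;0 0 0 0 0"

```text
time_s: 12.33
tool_pos: [0.5885, 0.0041, 0.2691]
tool_rot: [[0.986, -0.169, 0.003], [-0.169, -0.986, -0.0], [0.003, -0.0, -1.0]]
force: [-0.6, -0.3, -1.7]
opening: 0.003
grasp_force: 0.0
```

```bash
python3 look.py g.png
```

```text
[0.5885 0.0041 0.2691] [-0.5982 -0.2735 -1.6606]
tcp rel hub [ -6.814 -11.398]
tab [197. 192.] 0.95 [  2.5346 -62.3919] -87.67372963772002
red_tip [305. 186.] 0.71 [ 0.0418 33.8387] 89.92925586781985
keeper [416. 187.] 0.58 [  1.2598 135.9993] 89.469283853106
```

View pics/g.png

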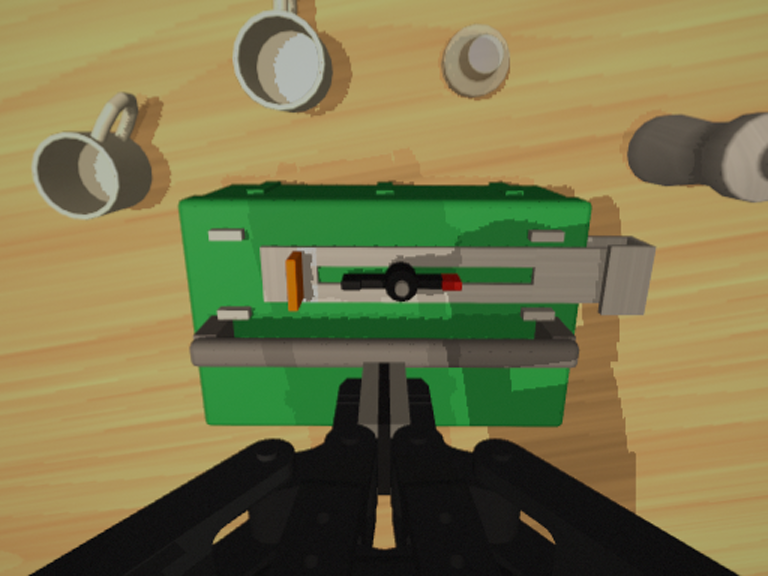

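The nut's red wing points at the keeper (305,186 → 416,187 px), the latch tongue is under the keeper, the lid is shut and the loose items look undisturbed.

```bash
python3 -c "
from plant import robot
print(robot.finish_job())"
```

```text
the job is handed in; nothing more can be done
None
```

The job is handed in: the latch was pushed home to its stop under the keeper, then the wing nut was turned clockwise to its hard stop with the red wing pointing at the keeper. The lid stayed shut and the final picture shows no sign of the mill, cups or stopper having moved. It took about 12 s, and no force reading passed about 19 N.

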